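Stow a drone battery and slide the case hatch home

ROBOT

A 6-joint arm with a two-finger parallel gripper is mounted at the origin on the work surface. World frame = base frame: x ahead of the robot, y to its left, z up, the work surface at z = 0. Lengths are in m, angles in rad, forces in N, time in s.
With the tool pointing down it reaches from about 0.35 to 0.975 m from the base axis. Payload 4.9 kg.
Tool frame: the origin (TCP) lies on the mounting face of the last link; the fingertips stand 173 mm ahead of it and the grasp point (between the pads) lies 155 mm ahead of it; z points along the fingers, y is the direction in which the jaws open and shut (so a half turn about z gives the same grasp; the last joint's range is limited). The gripper opens to 85 mm and grips with 20 to 120 N. Pads are 22 mm wide; open, the fingers measure 114 mm over their backs; the gripper's body (76 mm by 85 mm) begins 54 mm behind the grasp point. The pads swing forward as they close: fully open they stand 13 mm farther back than shut.
Start: joints at [1.023, 0.053, 1.613, -0, 1.476, -0.119], TCP at [0.26, 0.568, 0.405] pointing down, gripper open.
Joint ranges: [-3.01, 3.01], [-1.01, 2.22], [0.06, 2.58], [-1.02, 4.17], [0.09, 2.62], [-3.14, 3.14]. Speed limits (rad/s): [2.57, 2.57, 3.14, 3.14, 3.14, 3.14].

INTERFACE

Orientations are given as a rotation vector (axis times angle).
In Python, from station import ctrl gives the robot as it stands. The module is installed in compiled form; this text tells all that it offers.
- The arm moves only by the tool jog_arm, never from a script. Its argument "steps" is a list of rows, each a list of 2 entries, a list of its own where there are three numbers: the shift along the tool's x, y, z in cm, then the turn, a rotation vector about the tool's x, y, z in degrees. In form: [[[tx, ty, tz], [rx, ry, rz]], ...]. A call has 1 to 8 rows; each row shifts and turns the pose as measured when the row begins, along the tool's axes as they then stand; what a row does not reach is not made up. A row lasts 1/10 s, in which the tool goes at most 50 mm and 8.59 degrees, less where a joint would pass 70% of its speed; a pose out of reach is approached as far as the arm can. A call is refused whole if a number of a shift passes 5 or a number of a turn 8.59, either way. A call with a gripper value outside its range is refused whole. "fingers" is the gripper command: -1 is shut, 1 is fully open, values between are in proportion, set as the call begins (left out, the last holds). The fingers move at their own pace and stop on an object; "grip_force" is the grip in N (left out, the last holds). Time passes only in rows, so rows that do not move let the fingers close. It gives the time, the measured TCP pose, the force and the opening at its end, in the units of the state.
- ctrl.get_obs(): the state, without advancing time (a new reading comes with each control period).
- ctrl.get_image(name): name is "scene" or "top" or "wrist"; returns the picture (420x560x3 uint8, red, green, blue); there is no depth.
- ctrl.camera_info(name): a dict with "K" (3x3 intrinsics, pixels), "camera_from_world" (4x4, takes a point from world to camera coordinates). Camera axes: x right, y up, looking along -z (the intrinsics and any distortion apply to the point x, -y, -z); pixel columns grow to the right and rows downward; lengths in m; the calibration is good to about 2 mm. A picture is of the moment at which its call begins: read the wrist's pose just before it. camera_info takes no time and is no camera call; for the wrist camera it gives the pose at the moment of the call.
- ctrl.finish_job(): hands the job in, once; it reports no verdict.
The state is a dict: "t": time; "q": joint angles; "dq": joint speeds; "effort": joint torques, N m; "tool_pos": TCP position; "tool_rot": TCP orientation; "contact_force": force on the tool from outside, world axes, zero at the start; "wrist_torque": the same for the moment, N m; "opening": finger opening in m.
Only numpy, scipy, OpenCV 4.12 (cv2) and the standard library are available. Lean on these libraries where they do the work, as an engineer would, in place of code of your own. Each camera call takes 0.05 s, during which the arm holds its last target.

TASK

Put the small battery pack from the bench flat into the free place in the battery case, beside the larger pack that is already there. Then slide the hatch shut over its catch until it stops at the frame, press it there for a second with about 15 N so that it seats, never slamming or forcing it, and let go. Leave everything else where it is.

Things in the scene. Friction and masses are not known exactly. Their poses are not given: they have to be found in the camera images.
- case: Grey steel battery case fixed to the bench, 180 (x) x 350 (y) x 75 mm high. Origin: centre of its underside. The hatch slides along its y and closes towards +y. Open bay at the +y end: inside x -80 to 80, y 5 to 157, flat floor 8 mm above the bench; mouth 153 wide in x. The -y half is a closed deck where the open hatch is parked.
- bay_floor (a point): Point on the bay floor (case x -22, y 105 mm, 8 mm above the bench), in the middle of the free place beside the stored pack; the case's axes. The hatch does not cover it at the start.
- frame: Aluminium bar across the bay's +y end that the hatch closes against, 180 x 18 mm, 60 to 78 mm above the bench; its closing face, with a thin rubber strip, is at case y 157 mm. Given with the case's origin and axes. A push on the shut hatch reaches it in full, plus up to 3 N from the catch. Below 10 N the hatch is not seated; more than 25 N is too much.
- catch_nose (a point): Sprung brass nose at the +x side of the mouth (case x 66, y 136.5 mm, 70 to 78 mm above the bench, 16 mm round) that a round steel tooth on the hatch must ride over; it gives way sideways, about 2 mm, towards a steel housing (case x 78 to 102, y 121 to 152, top 84 mm high).
- hatch: Sliding hatch, aluminium plate 151 (x) x 160 (y) x 6 mm, top 69 mm above the bench, about 0.45 kg; the case's axes; shut, its origin is the case's origin; open by q mm it lies q towards the case's -y (at most 165). Friction 3 N; over the last 13 to 3 mm the catch raises the push to 7 to 11 N. Past it 5 N moves it on until it stops hard at the frame; it stays where left.
- hatch_rib (a point): Centre of the top of the black upright rib on the hatch, for pushing it; the case's axes. Rib 56 (x) x 14 (y) x 30 mm, from 69 to 99 mm above the bench; with the hatch open by q mm it is at case x 0, y 77 - q. The hatch's leading edge is 80 mm ahead (+y) of it.
- pack_center (a point): Centre of the battery pack to stow, the smaller of the two: grey block with a pale band, 76 (x) x 36 (y) x 34 mm high, 0.12 to 0.24 kg, at first flat on the open bench to the robot's left; z up.
- pack: The same small pack; origin at the centre of its underside.
- stored_pack: Larger grey pack already in the bay, 110 (its x, along the case's y) x 34 x 44 mm high, at about case x 58, y 81 mm; origin at the centre of its underside. Stays there.
- sponge_tray: Bystander: tip-cleaning sponge in a black tray, 75 x 120 x 26 (mm); origin under its centre. Not to be disturbed.
- solder_spool: Bystander: metal solder spool standing on end, diameter 52, 40 high (mm); origin under its centre. Not to be disturbed.
- screwdriver: Bystander: screwdriver lying flat, 170 long, black handle 26 thick (mm); origin under its centre. Not to be disturbed.
- cutter: Bystander: snap-blade cutter, 150 x 26 x 20 (mm); origin under its centre. Not to be disturbed.
- quad_frame: Bystander: four-armed drone frame with motors, about 175 x 175 x 43 (mm); origin under its centre. Not to be disturbed.
- parts_tray: Bystander: clear open tray of small parts, 90 x 160 x 40 (mm); origin under its centre. Not to be disturbed.
Things that resemble listed ones, but are neither listed nor needed, are in the scene too. Leave any blue or brown look-alike of the pack alone.

How it is judged:
On the way, in this order (a step that is already met when the one before it is completed fails the run):
1. the small pack lies flat in the bay, let go, with the hatch still open (x of pack_center in the frame of case between -0.065 and 0.045 m and y of pack_center in the frame of case between 0.02 and 0.142 m and z of pack_center in the frame of case below 0.029 m and angle between pack_center's own z axis and vertical below 0.1 rad and linear speed of pack below 0.02 m/s and y of hatch in the frame of case below -0.06 m and contact force between the fingers and pack below 0.1 N), for 0.2 s.
2. the shut hatch is pressed against the frame with at least 10 N (y of hatch in the frame of case above -0.0015 m and contact force between hatch and frame above 10 N), for 0.3 s.
At the end, for the whole second after the job is handed in: The small pack lies flat and still in the bay of the case and the hatch stands still, closed to within 1.5 mm of the frame (x of pack_center in the frame of case between -0.065 and 0.045 m and y of pack_center in the frame of case between 0.02 and 0.142 m and z of pack_center in the frame of case below 0.029 m and angle between pack_center's own z axis and vertical below 0.1 rad and linear speed of pack below 0.02 m/s and y of hatch in the frame of case above -0.0015 m and linear speed of hatch below 0.005 m/s); the robot touches nothing.
It fails at once if the hatch is slammed or forced against the frame (over 25 N) (contact force between hatch and frame above 25 N).
It fails at once if a bystander or the stored pack is shifted by more than 25 mm (distance of any of stored_pack, sponge_tray, solder_spool, screwdriver, cutter, quad_frame, parts_tray from where it was at the start of the episode above 0.025 m).
It also fails if it takes over 67 s, if anything falls off the work surface, if the arm or the gripper's body presses on something with over 40 N, if the wrist force passes 120 N, or if a joint passes its speed limit or range.

## Working session

There is one attempt and no reset: what is moved stays moved. The work goes in short steps, Python scripts to look and compute and a tool call to move; the robot and the scene stay as the last step left them, time stands still between calls to the robot, and variables do not carry over. Pictures are saved under pics/ and viewed, and the job is handed in when it is done.

Besides the shell and the picture viewer there is one more tool, called after "Emit:" as name(argument=value, ...) on one line, values as JSON. jog_arm: Moves the arm, as the interface text tells. Its arguments: {"type":"object","properties":{"steps":{"type":"array","items":{"type":"array"}},"fingers":{"type":"number"},"grip_force":{"type":"number"}},"required":["steps"]}

```bash
mkdir -p pics
cat > h.py <<'E'
import numpy as np, cv2
from station import ctrl
from scipy.spatial.transform import Rotation as R
def snap(n,f):
    ci=ctrl.camera_info(n); im=ctrl.get_image(n); cv2.imwrite('pics/'+f,im[:,:,::-1]); return im,ci
def ray(ci,uv,z):
    K=np.array(ci['K']);T=np.array(ci['camera_from_world'])
    d=ci.get('dist',None)
    uv=np.atleast_2d(np.array(uv,float))
    p=np.c_[uv,np.ones(len(uv))]@np.linalg.inv(K).T
    p=p*[1,-1,-1]
    Rw=T[:3,:3].T; o=-Rw@T[:3,3]
    w=p@Rw.T
    return o+w*((z-o[2])/w[:,2])[:,None]
def proj(ci,P):
    K=np.array(ci['K']);T=np.array(ci['camera_from_world'])
    c=np.atleast_2d(P)@T[:3,:3].T+T[:3,3]; c=c*[1,-1,-1]
    u=c@K.T; return u[:,:2]/u[:,2:]
E
python3 - <<'E'
from h import *
print(ctrl.get_obs())
for n in ['scene','top','wrist']:
    im,ci=snap(n,n+'0.png'); print(n,ci)
E
```

```text
{'t': 0.0, 'q': array([ 1.02297633e+00,  5.33758056e-02,  1.61427275e+00, -7.69383331e-06,
        1.47600220e+00, -1.18993844e-01]), 'dq': array([-4.31732443e-05, -5.34786500e-04,  3.53233971e-04, -1.83103846e-03,
        6.69768441e-04, -3.66838490e-04]), 'effort': array([-8.74164834e-04, -3.93702078e+01, -3.70168984e+01, -3.49807378e-04,
        7.11154891e-03,  1.69663377e-07]), 'tool_pos': array([0.25973748, 0.56818659, 0.4034636 ]), 'tool_rot': array([-6.68305958e-01, -3.06900246e+00,  3.05812250e-03]), 'contact_force': array([-0.39674049,  0.75648788, -0.01766816]), 'wrist_torque': array([-0.00407338, -0.06707628, -0.00138424]), 'opening': 0.08549200944840353}
scene {'K': array([[385.38813886,   0.        , 279.57572024],
       [  0.        , 385.38813886, 216.3048067 ],
       [  0.        ,   0.        ,   1.        ]]), 'camera_from_world': array([[ 0.28002515,  0.9599848 ,  0.0038856 , -0.14124454],
       [-0.69408864,  0.19966442,  0.69164665,  0.34952074],
       [ 0.66319445, -0.19637541,  0.7222256 , -1.73493012],
       [ 0.        ,  0.        ,  0.        ,  1.   
[... 175 characters left out ...]
'camera_from_world': array([[-0.02444899, -0.99937517,  0.02552488, -0.01393457],
       [ 0.9927814 , -0.02127293,  0.11803628, -0.57231026],
       [-0.11741954,  0.02822649,  0.99268118, -1.11751578],
       [ 0.        ,  0.        ,  0.        ,  1.        ]])}
wrist {'K': array([[328.01654364,   0.        , 276.86365691],
       [  0.        , 328.01654364, 207.5427224 ],
       [  0.        ,   0.        ,   1.        ]]), 'camera_from_world': array([[ 0.41622617,  0.90925933, -0.00180521, -0.62306087],
       [-0.87172735,  0.39847927, -0.28514156,  0.03600972],
       [-0.25854828,  0.12025703,  0.95848372, -0.3784902 ],
       [ 0.        ,  0.        ,  0.        ,  1.        ]])}
```

View pics/scene0.png

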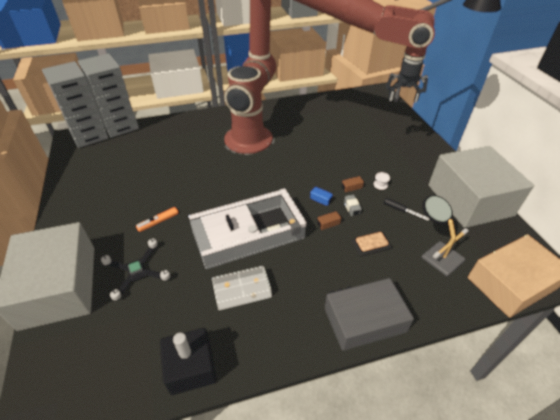

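View pics/top0.png

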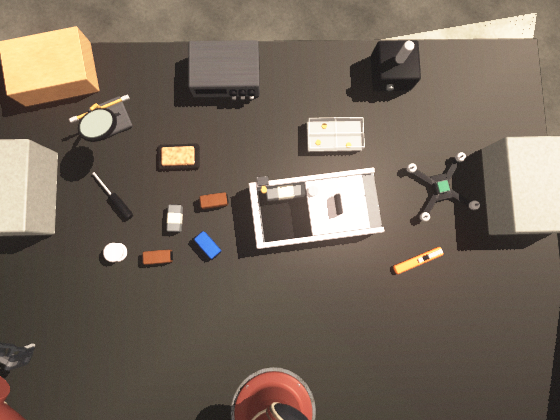

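View pics/wrist0.png

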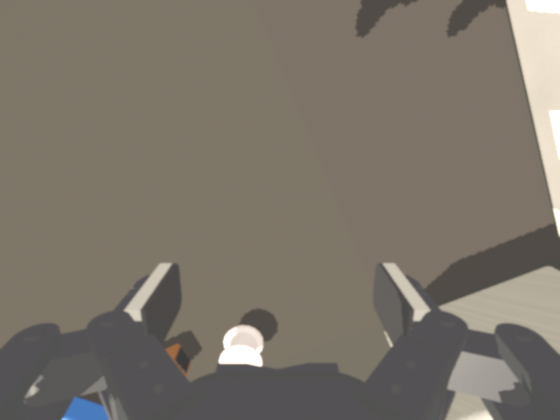

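The grey block with a pale band at top (175,218) fits the pack. The blue block at (207,245) and the brown ones at (213,201) and (157,257) are look-alikes. I'll confirm with an enlarged crop.

Run:
```python
import cv2
im=cv2.imread('pics/top0.png')
cv2.imwrite('pics/c1.png',cv2.resize(im[190:260,140:240],None,fx=7,fy=7,interpolation=cv2.INTER_CUBIC))
cv2.imwrite('pics/c2.png',cv2.resize(im[155:260,240:393],None,fx=5,fy=5,interpolation=cv2.INTER_CUBIC))
```

```text
(no output)
```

View pics/c1.png

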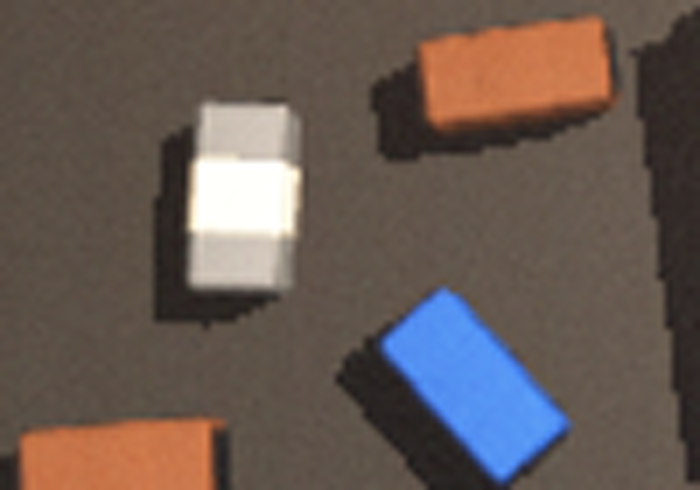

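View pics/c2.png

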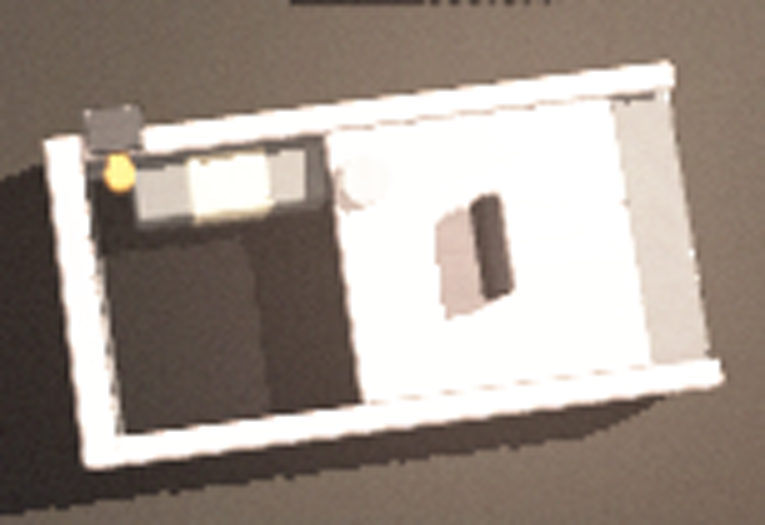

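Confirmed: the crop shows the grey block with the pale band at crop centre (245,195). The case has its frame at the left (world +y), and the stored pack and catch are on the far side. Next I'll compute the poses.

```bash
cat > m.py <<'E'
from h import *
ci=ctrl.camera_info('top')
c2=lambda p:np.array(p)/5+[240-.4,155-.4]
c1=lambda p:np.array(p)/7+[140-.43,190-.43]
def mask_rect(im,m):
    cs,_=cv2.findContours(m,cv2.RETR_EXTERNAL,cv2.CHAIN_APPROX_NONE); return max(cs,key=cv2.contourArea)
fr=ray(ci,[c2((45,142)),c2((88,467))],.078); bk=ray(ci,[c2((674,63)),c2((721,383))],.075)
print('frame corners',fr.round(4),'\nback',bk.round(4))
print('w',np.linalg.norm(fr[0]-fr[1]),np.linalg.norm(bk[0]-bk[1]),'len',np.linalg.norm(fr.mean(0)-bk.mean(0)))
v=(fr.mean(0)-bk.mean(0))[:2]; yaw=np.arctan2(-v[0],v[1]); print('yaw',np.degrees(yaw))
o=((fr.mean(0)+bk.mean(0))/2)[:2]; print('origin',o)
Rc=np.array([[np.cos(yaw),-np.sin(yaw)],[np.sin(yaw),np.cos(yaw)]])
def incase(p): return (np.atleast_2d(p)[:,:2]-o)@Rc
def toworld(p): return np.atleast_2d(p)@Rc.T+o
if __name__=='__main__':
    print('hatch edge',incase(ray(ci,[c2((327,137)),c2((358,405))],.069))*1e3)
    print('rib top',incase(ray(ci,[c2((470,198)),c2((497,192)),c2((512,290)),c2((487,300))],.099))*1e3)
    print('nose',incase(ray(ci,c2((120,173)),.078))*1e3)
    print('stored',incase(ray(ci,[c2((135,168)),c2((303,152)),c2((308,200)),c2((140,222))],.052))*1e3)
    P=ray(ci,[c1((200,102)),c1((288,102)),c1((275,290)),c1((188,288))],.034); print('pack',P.round(4),P.mean(0))
    print('bay',toworld([-.022,.105]))
E
python3 m.py
```

```text
frame corners [[0.6254 0.0543 0.078 ]
 [0.4479 0.034  0.078 ]] 
back [[ 0.6634 -0.2955  0.075 ]
 [ 0.4852 -0.312   0.075 ]]
w 0.17863114002015762 0.17897695464159122 len 0.34991420396433975
yaw 6.174569276553853
origin [ 0.55547244 -0.12978356]
hatch edge [[ 73.7802521   20.58952108]
 [-75.19463599  24.45972162]]
rib top [[ 26.19235708 -47.842442  ]
 [ 27.54877256 -62.80449223]
 [-25.93386411 -62.88393951]
 [-29.5107684  -48.75093233]]
nose [[ 67.03551195 136.96705767]]
stored [[ 72.80775773 128.03165295]
 [ 69.76245351  33.24656984]
 [ 42.41988739  34.22578116]
 [ 42.18770829 129.18245645]]
pack [[0.5772 0.2834 0.034 ]
 [0.5764 0.2482 0.034 ]
 [0.5009 0.253  0.034 ]
 [0.5025 0.2876 0.034 ]] [0.53926214 0.26803379 0.034     ]
bay [[ 0.52230647 -0.02775896]]
```

```bash
cat > go.py <<'E'
# python3 go.py x y z yawdeg : tool-axis shift (cm) & turn (deg) to tool-down pose with tool y axis along world dir (yaw+90 or -90)
import sys
from h import *
x,y,z,yaw=map(float,sys.argv[1:5])
ob=ctrl.get_obs(); Rm=R.from_rotvec(ob['tool_rot']).as_matrix(); p=ob['tool_pos']
c=[]
for s in (0,180):
    a=np.radians(yaw+s); X=np.array([np.cos(a),np.sin(a),0]); Z=np.array([0,0,-1.]); Rt=np.c_[X,np.cross(Z,X),Z]
    c.append(R.from_matrix(Rm.T@Rt).as_rotvec(degrees=True))
c=min(c,key=np.linalg.norm)
print('t',round(ob['t'],2),'pos',p.round(4),'open',round(ob['opening'],4),'F',np.round(ob['contact_force'],1))
print('tool x,y',Rm[:,0].round(3),Rm[:,1].round(3),'q',ob['q'].round(2))
print('shift cm',(Rm.T@(np.array([x,y,z])-p)*100).round(2),'turn',c.round(2))
E
python3 go.py .539 .268 .30 -3.4
```

```text
t 0.15 pos [0.2597 0.5682 0.4037] open 0.0855 F [1.  0.9 0.2]
tool x,y [-0.909  0.416  0.   ] [ 0.416  0.909 -0.002] q [ 1.02  0.05  1.61  0.    1.48 -0.12]
shift cm [-37.88 -15.68  10.39] turn [ -0.09  -0.03 -21.17]
```

Emit:
jog_arm(steps=[[[-4.4,-1.8,1.1],[0,0,0]],[[-4.4,-1.8,1.1],[0,0,0]],[[-4.4,-1.8,1.1],[0,0,0]],[[-4.4,-1.8,1.1],[0,0,0]],[[-4.4,-1.8,1.1],[0,0,0]],[[-4.4,-1.8,1.1],[0,0,0]],[[-4.4,-1.8,1.1],[0,0,0]],[[-4.4,-1.8,1.1],[0,0,0]]], fingers=1)

```text
t: 0.95
tool_pos: [0.5236, 0.288, 0.3128]
tool_rot: [-0.649, -3.073, -0.004]
contact_force: [0.5, 0.3, -0.2]
opening: 0.0855
```

Emit:
jog_arm(steps=[[[0,0,0],[0,0,-7]],[[0,0,0],[0,0,-7]],[[0,0,0],[0,0,-7]],[[0,0,0],[0,0,0]]])

```text
t: 1.35
tool_pos: [0.5273, 0.2809, 0.3081]
tool_rot: [-0.075, -3.135, 0.002]
contact_force: [-0.5, 0.3, 0.4]
opening: 0.0855
```

```bash
python3 go.py .539 .268 .30 -3.4
```

```text
t 1.35 pos [0.5273 0.2809 0.3081] open 0.0855 F [-0.5  0.3  0.4]
tool x,y [-0.999  0.048  0.006] [ 0.048  0.999 -0.002] q [ 0.36  0.07  1.76  0.    1.32 -1.16]
shift cm [-1.24 -1.23  0.81] turn [-0.1  -0.35  0.66]
```

Emit:
jog_arm(steps=[[[-1.2,-1.2,0.8],[0,-0.3,0.6]],[[0,0,0],[0,0,0]]])

```text
t: 1.55
tool_pos: [0.5391, 0.2677, 0.2991]
tool_rot: [-0.098, -3.139, 0.003]
contact_force: [-0.6, -0.3, -0.6]
opening: 0.0854
```

```bash
python3 - <<'E'
from h import *
im,ci=snap('wrist','w1.png')
np.savez('w1.npz',K=ci['K'],T=ci['camera_from_world'])
print(proj(ci,[[.539,.268,.034]]))
E
python3 go.py .539 .268 .18 -3.4
```

```text
[[279.09046067 212.66139047]]
t 1.6 pos [0.5388 0.2682 0.2997] open 0.0855 F [-0.1  0.4 -0.2]
tool x,y [-0.998  0.062  0.001] [ 0.062  0.998 -0.001] q [ 0.34  0.08  1.76 -0.    1.3  -1.17]
shift cm [-2.000e-02 -1.000e-02  1.197e+01] turn [-0.07 -0.03 -0.14]
```

View pics/w1.png

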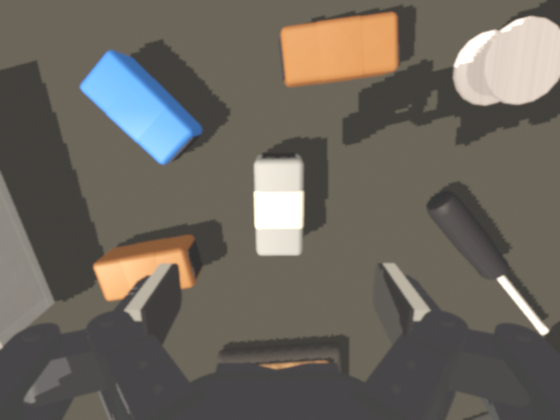

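The pack is centred at wrist pixel (279,208) between the open jaws and aligned with the tool. The predicted centre was (279,213). The nearest brown block has its edge at (201,245), clear of the fingers.

Emit:
jog_arm(steps=[[[0,0,3],[0,0,0]],[[0,0,3],[0,0,0]],[[0,0,3],[0,0,0]],[[0,0,2],[0,0,0]],[[0,0,0.9],[0,0,0]],[[0,0,0],[0,0,0]]], fingers=0.5)

```text
t: 2.2
tool_pos: [0.5404, 0.269, 0.1795]
tool_rot: [0.107, 3.135, 0.003]
contact_force: [-0.2, 0.5, 0.2]
opening: 0.0641
```

```bash
python3 go.py .539 .268 .18 -3.4
```

```text
t 2.2 pos [0.5404 0.269  0.1795] open 0.0641 F [-0.2  0.5  0.2]
tool x,y [-0.998  0.068 -0.004] [0.068 0.998 0.002] q [ 0.34  0.24  1.81  0.    1.09 -1.16]
shift cm [ 0.13 -0.11 -0.05] turn [ 0.11  0.25 -0.52]
```

Emit:
jog_arm(steps=[[[0.1,-0.1,0],[0,0.2,-0.4]],[[0,0,0],[0,0,0]],[[0,0,0],[0,0,0]],[[0,0,0],[0,0,0]],[[0,0,0],[0,0,0]],[[0,0,0],[0,0,0]]], fingers=-1, grip_force=35)

```text
t: 2.8
tool_pos: [0.5407, 0.2687, 0.184]
tool_rot: [0.096, 3.133, 0.007]
contact_force: [0.3, -0.4, -2.2]
opening: 0.0355
```

```bash
python3 go.py .5223 -.0278 .30 6.2
```

```text
t 2.8 pos [0.5407 0.2687 0.184 ] open 0.0355 F [ 0.3 -0.4 -2.2]
tool x,y [-0.998  0.061 -0.007] [0.061 0.998 0.004] q [ 0.34  0.23  1.81  0.    1.09 -1.17]
shift cm [ -0.06 -29.66 -11.74] turn [ 0.22  0.4  -9.72]
```

Emit:
jog_arm(steps=[[[0,0,-3],[0,0,0]],[[0,0,-4],[0,0,0]],[[0,0,-4],[0,0,0]],[[0,0,-2],[0,0,0]],[[0,0,0],[0,0,0]]])

```text
t: 3.3
tool_pos: [0.5388, 0.2678, 0.3158]
tool_rot: [0.097, 3.139, 0.004]
contact_force: [-0.8, 0.2, -1.5]
opening: 0.0352
```

```bash
python3 go.py .5223 -.0278 .30 6.2
python3 - <<'E'
from h import *
im,ci=snap('wrist','w2.png')
E
```

```text
t 3.3 pos [0.5388 0.2678 0.3158] open 0.0352 F [-0.8  0.2 -1.5]
tool x,y [-0.998  0.062 -0.001] [0.062 0.998 0.002] q [ 0.34  0.07  1.75  0.    1.32 -1.17]
shift cm [ -0.17 -29.61   1.51] turn [ 0.13  0.08 -9.73]
```

View pics/w2.png

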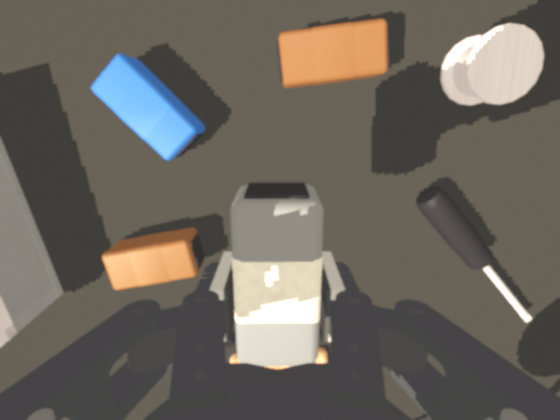

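The pack is held squarely at wrist pixel (277,275), with the pads on the pale band.

Emit:
jog_arm(steps=[[[0,-4,0],[0,0,0]],[[0,-4,0],[0,0,0]],[[0,-4,0],[0,0,0]],[[0,-4,0],[0,0,0]],[[0,-4,0],[0,0,0]],[[0,-4,0],[0,0,0]],[[0,-3,0],[0,0,-5]],[[0,0,0],[0,0,-4.5]]])

```text
t: 4.15
tool_pos: [0.5162, -0.0103, 0.2954]
tool_rot: [0.178, -3.112, -0.005]
contact_force: [-0.5, 0.5, -0.8]
opening: 0.035
```

```bash
python3 go.py .5223 -.0278 .30 6.2
```

```text
t 4.15 pos [ 0.5162 -0.0103  0.2954] open 0.035 F [-0.5  0.5 -0.8]
tool x,y [-0.993 -0.114  0.025] [-0.114  0.994  0.004] q [-0.16 -0.11  1.96 -0.    1.32 -1.85]
shift cm [-0.39 -1.8  -0.47] turn [ 0.24 -1.41  0.33]
```

Emit:
jog_arm(steps=[[[-0.4,-1.8,0],[0.2,-1.4,0.3]],[[0,0,0],[0,0,0]]])

```text
t: 4.35
tool_pos: [0.5206, -0.0294, 0.2901]
tool_rot: [0.168, -3.13, -0.004]
contact_force: [-0.1, 1.2, -1.1]
opening: 0.0355
```

```bash
python3 go.py .5223 -.0278 .19 6.2
python3 - <<'E'
from h import *
im,ci=snap('top','t2.png')
im=cv2.imread('pics/t2.png'); cv2.imwrite('pics/t2c.png',cv2.resize(im[140:290,220:400],None,fx=4,fy=4,interpolation=cv2.INTER_CUBIC))
im,ci=snap('wrist','w3.png')
E
```

```text
t 4.35 pos [ 0.5206 -0.0294  0.2901] open 0.0355 F [-0.1  1.2 -1.1]
tool x,y [-0.994 -0.107  0.007] [-0.107  0.994  0.003] q [-0.2  -0.09  1.96  0.    1.29 -1.88]
shift cm [-0.26  0.11 10.  ] turn [ 0.18 -0.39 -0.05]
```

View pics/w3.png

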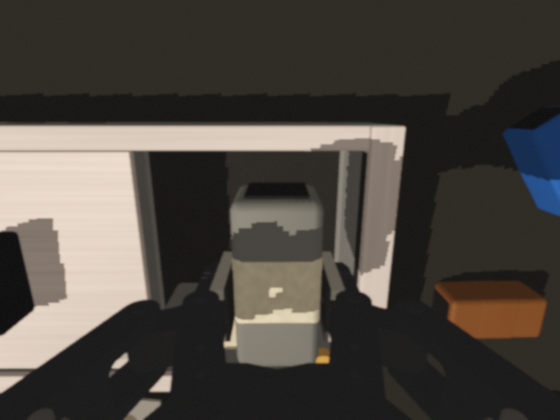

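View pics/t2c.png

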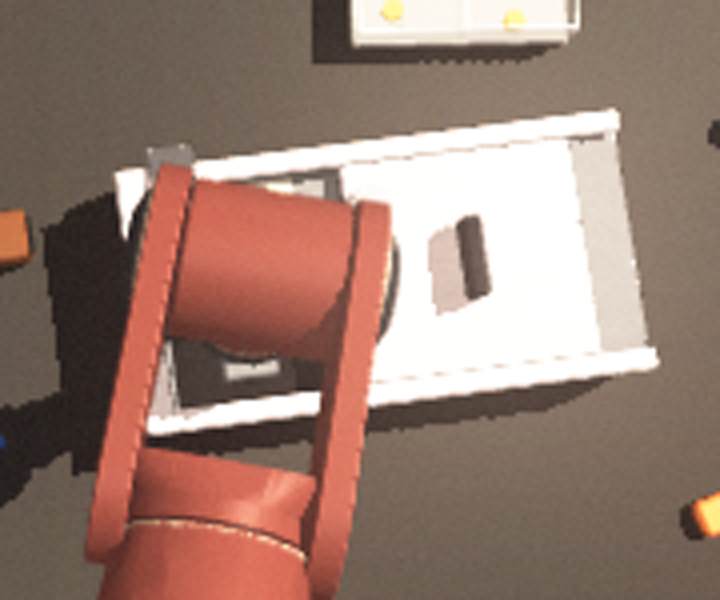

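Emit:
jog_arm(steps=[[[-0.2,-0.8,0],[0.2,-0.4,0]],[[0,0,2],[0,0,0]],[[0,0,2],[0,0,0]],[[0,0,2],[0,0,0]],[[0,0,1.5],[0,0,0]],[[0,0,0],[0,0,0]]])

```text
t: 5.05
tool_pos: [0.5231, -0.0338, 0.2106]
tool_rot: [0.179, -3.135, -0.001]
contact_force: [-1.2, -0.7, -1.9]
opening: 0.0357
```

```bash
python3 go.py .5234 -.0377 .192 6.2
```

```text
t 5.05 pos [ 0.5231 -0.0338  0.2106] open 0.0357 F [-1.2 -0.7 -1.9]
tool x,y [-0.994 -0.114  0.002] [-0.114  0.994  0.001] q [-0.21  0.02  1.99  0.    1.13 -1.89]
shift cm [ 0.01 -0.39  1.86] turn [ 0.06 -0.1   0.33]
```

Emit:
jog_arm(steps=[[[0,-0.4,0.6],[0,0,0.3]],[[0,0,0.5],[0,0,0]],[[0,0,0.3],[0,0,0]],[[0,0,0.2],[0,0,0]],[[0,0,0],[0,0,0]]])

```text
t: 5.55
tool_pos: [0.5248, -0.0379, 0.1958]
tool_rot: [-0.172, 3.135, -0.0]
contact_force: [-0.3, 0.3, -2.0]
opening: 0.0355
```

```bash
python3 go.py .5234 -.0377 .192 6.2
```

```text
t 5.55 pos [ 0.5248 -0.0379  0.1958] open 0.0355 F [-0.3  0.3 -2. ]
tool x,y [-0.994 -0.109 -0.002] [-0.109  0.994 -0.   ] q [-0.21  0.05  1.99  0.    1.1  -1.89]
shift cm [0.14 0.04 0.38] turn [-0.02  0.11  0.08]
```

Emit:
jog_arm(steps=[[[0,0,0.2],[0,0,0]],[[0,0,0.1],[0,0,0]],[[0,0,0.1],[0,0,0]]])

```text
t: 5.85
tool_pos: [0.5254, -0.038, 0.1927]
tool_rot: [-0.172, 3.133, -0.001]
contact_force: [-0.7, 0.3, -1.2]
opening: 0.0357
```

Emit:
jog_arm(steps=[[[0,0,0.1],[0,0,0]],[[0,0,0.1],[0,0,0]]])

```text
t: 6.05
tool_pos: [0.5255, -0.038, 0.1907]
tool_rot: [-0.172, 3.132, -0.002]
contact_force: [0.3, 0.2, -1.8]
opening: 0.0353
```

Emit:
jog_arm(steps=[[[0,0,0.1],[0,0.2,0]],[[0,0,0.1],[0,0.2,0]]])

```text
t: 6.25
tool_pos: [0.5259, -0.038, 0.1894]
tool_rot: [0.172, -3.135, 0.002]
contact_force: [-3.3, 1.0, 8.3]
opening: 0.0355
```

Emit:
jog_arm(steps=[[[0,0,0.1],[0,0,0]],[[0,0,0.1],[0,0,0]]])

```text
t: 6.45
tool_pos: [0.5263, -0.0381, 0.1894]
tool_rot: [0.173, -3.132, 0.001]
contact_force: [-4.4, 0.4, 6.7]
opening: 0.0356
```

Contact felt at TCP z 0.189, so the pack is on the floor. Releasing with a partial opening.

Emit:
jog_arm(steps=[[[0,0,0],[0,0,0]],[[0,0,0],[0,0,0]],[[0,0,0],[0,0,0]],[[0,0,0],[0,0,0]]], fingers=0.3)

```text
t: 6.85
tool_pos: [0.5271, -0.0383, 0.1904]
tool_rot: [0.173, -3.135, 0.003]
contact_force: [1.1, 0.7, 0.7]
opening: 0.0557
```

Emit:
jog_arm(steps=[[[0,0,-1],[0,0,0]],[[0,0,-2],[0,0,0]],[[0,0,-4],[0,0,0]],[[0,0,-4],[0,0,0]],[[0,0,0],[0,0,0]]])

```text
t: 7.35
tool_pos: [0.5268, -0.038, 0.3049]
tool_rot: [0.172, -3.132, 0.001]
contact_force: [1.4, 0.2, 1.0]
opening: 0.0552
```

```bash
python3 - <<'E'
from h import *
from m import *
im,ci=snap('wrist','w4.png')
print(proj(ci,[np.r_[toworld([-.022,.095])[0],.042]]))
E
python3 go.py .5 -.2 .30 6.2
```

```text
frame corners [[0.6254 0.0543 0.078 ]
 [0.4479 0.034  0.078 ]] 
back [[ 0.6634 -0.2955  0.075 ]
 [ 0.4852 -0.312   0.075 ]]
w 0.17863114002015762 0.17897695464159122 len 0.34991420396433975
yaw 6.174569276553853
origin [ 0.55547244 -0.12978356]
[[278.78753297 210.88641061]]
t 7.4 pos [ 0.526  -0.0378  0.3022] open 0.0554 F [ 0.9  0.2 -0.2]
tool x,y [-0.994 -0.11   0.009] [-0.11   0.994  0.001] q [-0.21 -0.09  1.93 -0.    1.31 -1.89]
shift cm [  4.36 -15.84   0.25] turn [ 0.04 -0.52  0.1 ]
```

View pics/w4.png

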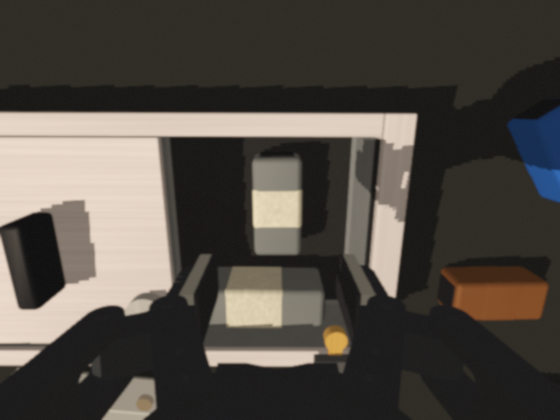

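The pack lies flat in the free place at wrist pixels (277,205), beside the stored pack at (275,295). I'll go behind the rib with shut fingers.

```bash
python3 - <<'E' | tail -1
from m import *
print(toworld([[0,-.105],[0,-.056]]))
E
python3 - <<'E'
from m import *
print(toworld([[0,-.105],[0,-.056]]))
E
python3 go.py .5668 -.2342 .30 6.2
```

```text
[ 0.56149569 -0.18545869]]
frame corners [[0.6254 0.0543 0.078 ]
 [0.4479 0.034  0.078 ]] 
back [[ 0.6634 -0.2955  0.075 ]
 [ 0.4852 -0.312   0.075 ]]
w 0.17863114002015762 0.17897695464159122 len 0.34991420396433975
yaw 6.174569276553853
origin [ 0.55547244 -0.12978356]
[[ 0.56676604 -0.23417443]
 [ 0.56149569 -0.18545869]]
t 7.4 pos [ 0.526  -0.0378  0.3022] open 0.0554 F [ 0.9  0.2 -0.2]
tool x,y [-0.994 -0.11   0.009] [-0.11   0.994  0.001] q [-0.21 -0.09  1.93 -0.    1.31 -1.89]
shift cm [ -1.9  -19.97   0.19] turn [ 0.04 -0.52  0.1 ]
```

Emit:
jog_arm(steps=[[[-0.4,-4,0],[0,-0.5,0]],[[-0.4,-4,0],[0,0,0]],[[-0.4,-4,0],[0,0,0]],[[-0.4,-4,0],[0,0,0]],[[-0.3,-4,0],[0,0,0]],[[0,0,0],[0,0,0]],[[0,0,0],[0,0,0]]], fingers=-1, grip_force=60)

```text
t: 8.1
tool_pos: [0.5657, -0.2396, 0.2943]
tool_rot: [0.177, -3.127, -0.011]
contact_force: [-1.0, 0.8, 0.4]
opening: -0.0001
```

```bash
python3 go.py .5668 -.2342 .254 6.2
```

```text
t 8.1 pos [ 0.5657 -0.2396  0.2943] open -0.0001 F [-1.   0.8  0.4]
tool x,y [-0.994 -0.113  0.009] [-0.113  0.994  0.008] q [-0.52  0.12  1.73  0.    1.3  -2.21]
shift cm [-0.21  0.49  4.04] turn [ 0.43 -0.5   0.28]
```

Emit:
jog_arm(steps=[[[-0.2,0.5,1.3],[0.4,-0.5,0.2]],[[0,0,1.3],[0,0,0]],[[0,0,1.2],[0,0,0]],[[0,0,0],[0,0,0]]])

```text
t: 8.5
tool_pos: [0.5657, -0.2306, 0.2517]
tool_rot: [0.176, -3.132, -0.006]
contact_force: [-0.2, -0.8, -0.5]
opening: 0.0003
```

```bash
python3 go.py .5668 -.2342 .254 6.2
python3 - <<'E'
from h import *
im,ci=snap('wrist','w5.png')
E
```

```text
t 8.5 pos [ 0.5657 -0.2306  0.2517] open 0.0003 F [-0.2 -0.8 -0.5]
tool x,y [-0.994 -0.112  0.004] [-0.112  0.994  0.004] q [-0.51  0.16  1.76  0.    1.22 -2.19]
shift cm [-0.07 -0.37 -0.24] turn [ 0.23 -0.24  0.24]
```

View pics/w5.png

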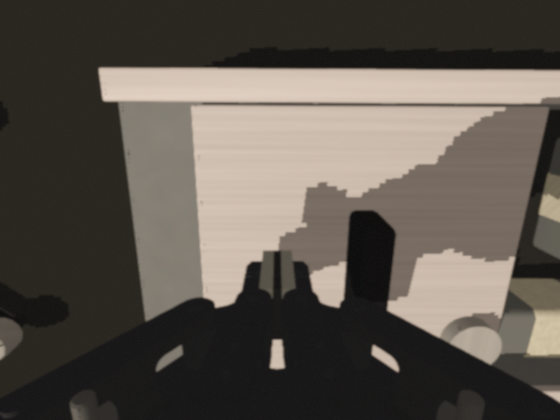

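The shut fingers at (277,270) stand behind the rib (370,260), clear of it. I'll advance gently.

Emit:
jog_arm(steps=[[[0,0.6,0],[0,0,0]],[[0,0.6,0],[0,0,0]],[[0,0.5,0],[0,0,0]],[[0,0.5,0],[0,0,0]],[[0,0.5,0],[0,0,0]],[[0,0.5,0],[0,0,0]],[[0,0.5,0],[0,0,0]],[[0,0.5,0],[0,0,0]]])

```text
t: 9.35
tool_pos: [0.5615, -0.187, 0.2549]
tool_rot: [-0.177, 3.136, -0.006]
contact_force: [1.9, -2.1, -1.7]
opening: 0.0004
```

```bash
cat > st.py <<'E'
from h import *
import contextlib,io
with contextlib.redirect_stdout(io.StringIO()):
    from m import *
ob=ctrl.get_obs(); print('t',ob['t'].round(2),'case xy mm',incase(ob['tool_pos'])[0]*1e3,'z',ob['tool_pos'][2].round(4))
F=ob['contact_force']; print('F case',(F[:2]@Rc).round(1),F[2].round(1))
Rm=R.from_rotvec(ob['tool_rot']).as_matrix();print('tool y',Rm[:,1].round(3),'z',Rm[:,2].round(3),'opening',ob['opening'])
E
python3 st.py
```

```text
Traceback (most recent call last):
  File "st.py", line 5, in <module>
    ob=ctrl.get_obs(); print('t',ob['t'].round(2),'case xy mm',incase(ob['tool_pos'])[0]*1e3,'z',ob['tool_pos'][2].round(4))
                                 ^^^^^^^^^^^^^
AttributeError: 'float' object has no attribute 'round'
```

```bash
sed -i "s/ob\['t'\].round(2)/round(ob['t'],2)/" st.py; python3 st.py
python3 - <<'E'
from h import *
im,ci=snap('wrist','w6.png')
E
```

```text
t 9.35 case xy mm [ -0.15512245 -57.56097308] z 0.2549
F case [ 1.6 -2.3] -1.7
tool y [-0.113  0.994 -0.004] z [ 0.001 -0.004 -1.   ] opening 0.00043011845244407684
```

View pics/w6.png

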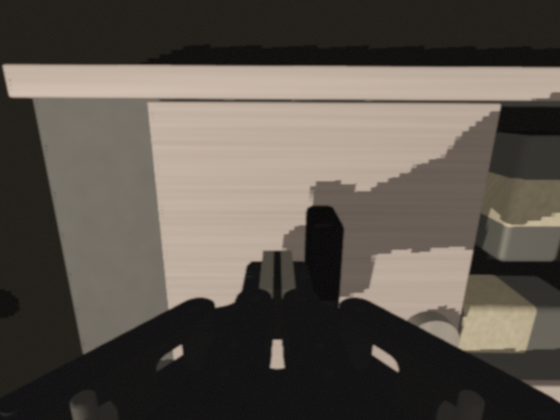

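Emit:
jog_arm(steps=[[[0,0.6,0],[0,0,0]],[[0,0.6,0],[0,0,0]],[[0,0.6,0],[0,0,0]],[[0,0.6,0],[0,0,0]],[[0,0.6,0],[0,0,0]],[[0,0.6,0],[0,0,0]],[[0,0.6,0],[0,0,0]],[[0,0.6,0],[0,0,0]]])

```text
t: 10.2
tool_pos: [0.5558, -0.135, 0.255]
tool_rot: [-0.177, 3.135, -0.006]
contact_force: [1.5, -3.0, -2.9]
opening: 0.0003
```

```bash
python3 st.py
python3 - <<'E'
from h import *
im,ci=snap('wrist','w7.png')
im,ci=snap('top','t7.png')
im=cv2.imread('pics/t7.png'); cv2.imwrite('pics/t7c.png',cv2.resize(im[155:260,240:393],None,fx=5,fy=5,interpolation=cv2.INTER_CUBIC))
E
```

```text
t 10.2 case xy mm [-0.26617363 -5.24697602] z 0.255
F case [ 1.1 -3.1] -2.9
tool y [-0.113  0.994 -0.004] z [ 0.002 -0.004 -1.   ] opening 0.00033210277711403824
```

View pics/w7.png

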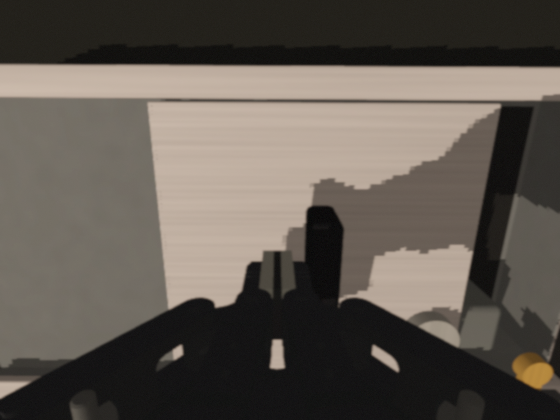

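View pics/t7c.png

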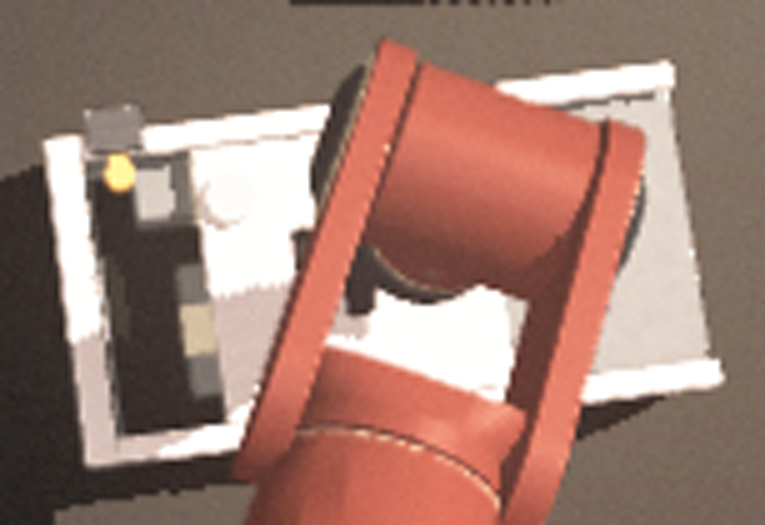

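```bash
python3 - <<'E' | tail -2
from m import *
print(incase(ray(ci,[c2((190,155)),c2((226,425))],.069))*1e3)
E
```

```text
[[ 73.46591545  97.25150622]
 [-76.52505887  97.39463724]]
```

The hatch edge is at case y ≈97, so about 60 mm remains. The shut position should be at TCP case y ≈54.5.

Emit:
jog_arm(steps=[[[0,0.6,0],[0,0,0]],[[0,0.6,0],[0,0,0]],[[0,0.6,0],[0,0,0]],[[0,0.6,0],[0,0,0]],[[0,0.6,0],[0,0,0]],[[0,0.5,0],[0,0,0]],[[0,0.3,0],[0,0,0]],[[0,0.1,0],[0,0,0]]])

```text
t: 11.1
tool_pos: [0.5511, -0.0927, 0.2552]
tool_rot: [-0.178, 3.134, -0.006]
contact_force: [0.9, -2.8, -1.9]
opening: 0.0001
```

```bash
python3 st.py
```

```text
t 11.1 case xy mm [-0.38293687 37.35497014] z 0.2552
F case [ 0.6 -2.9] -1.9
tool y [-0.113  0.994 -0.004] z [ 0.002 -0.004 -1.   ] opening 0.00011672333100204568
```

Emit:
jog_arm(steps=[[[0,0.15,0],[0,0,0]],[[0,0.15,0],[0,0,0]],[[0,0.15,0],[0,0,0]],[[0,0.15,0],[0,0,0]]])

```text
t: 11.5
tool_pos: [0.5504, -0.0865, 0.2552]
tool_rot: [-0.178, 3.134, -0.007]
contact_force: [0.9, -4.2, -2.5]
opening: 0.0002
```

```bash
python3 st.py
```

```text
t 11.5 case xy mm [-0.3866867  43.54264033] z 0.2552
F case [ 0.5 -4.3] -2.5
tool y [-0.113  0.994 -0.004] z [ 0.002 -0.004 -1.   ] opening 0.00024250213450016233
```

Emit:
jog_arm(steps=[[[0,0.15,0],[0,0,0]],[[0,0.15,0],[0,0,0]]])

```text
t: 11.7
tool_pos: [0.5501, -0.0839, 0.2552]
tool_rot: [-0.178, 3.134, -0.01]
contact_force: [1.9, -9.1, -2.9]
opening: 0.0003
```

```bash
python3 st.py
```

```text
t 11.7 case xy mm [-0.40379732 46.20012725] z 0.2552
F case [ 0.9 -9.2] -2.9
tool y [-0.113  0.994 -0.006] z [ 0.003 -0.006 -1.   ] opening 0.0003067042223888029
```

Emit:
jog_arm(steps=[[[0,0.15,0],[0,0,0]],[[0,0.15,0],[0,0,0]]])

```text
t: 11.9
tool_pos: [0.5499, -0.0826, 0.2553]
tool_rot: [-0.178, 3.133, -0.021]
contact_force: [2.1, -8.7, -2.5]
opening: 0.0003
```

```bash
python3 st.py
```

```text
t 11.9 case xy mm [-0.46292934 47.51845574] z 0.2553
F case [ 1.2 -8.9] -2.5
tool y [-0.113  0.993 -0.014] z [ 0.004 -0.013 -1.   ] opening 0.0003082384820982656
```

Emit:
jog_arm(steps=[[[0,0.15,0],[0,0,0]],[[0,0.15,0],[0,0,0]]])

```text
t: 12.1
tool_pos: [0.5497, -0.0815, 0.2554]
tool_rot: [-0.178, 3.132, -0.032]
contact_force: [2.0, -7.9, -3.5]
opening: -0.0003
```

```bash
python3 st.py
```

```text
t 12.1 case xy mm [-0.54141719 48.61563933] z 0.2554
F case [ 1.2 -8.1] -3.5
tool y [-0.113  0.993 -0.021] z [ 0.005 -0.02  -1.   ] opening -0.00028668573918356035
```

The wrist yields slightly under load (about 1° of tilt). I'll add a small counter-turn with the push.

```bash
python3 go.py .55 -.08 .254 6.2
```

```text
t 12.1 pos [ 0.5497 -0.0815  0.2554] open -0.0003 F [ 2.  -7.9 -3.5]
tool x,y [-0.994 -0.113 -0.003] [-0.113  0.993 -0.021] q [-0.28  0.03  1.9  -0.02  1.2  -1.96]
shift cm [-0.05  0.15  0.14] turn [-1.19  0.16  0.31]
```

Emit:
jog_arm(steps=[[[0,0.1,0],[-0.4,0,0]],[[0,0.1,0],[-0.4,0,0]]])

```text
t: 12.3
tool_pos: [0.5496, -0.0819, 0.2554]
tool_rot: [-0.179, 3.132, -0.025]
contact_force: [3.4, -10.9, -3.8]
opening: -0.0002
```

```bash
python3 st.py
```

```text
t 12.3 case xy mm [-0.65286651 48.19429549] z 0.2554
F case [  2.3 -11.2] -3.8
tool y [-0.114  0.993 -0.016] z [ 0.005 -0.015 -1.   ] opening -0.00019267700276543207
```

Emit:
jog_arm(steps=[[[0,0.1,0],[-0.5,0,0]],[[0,0.1,0],[-0.5,0,0]]])

```text
t: 12.5
tool_pos: [0.5496, -0.0829, 0.2553]
tool_rot: [-0.179, 3.132, -0.013]
contact_force: [2.2, -11.1, -4.6]
opening: -0.0003
```

```bash
python3 st.py
```

```text
t 12.5 case xy mm [-0.77089563 47.28331539] z 0.2553
F case [  1.  -11.3] -4.6
tool y [-0.114  0.993 -0.008] z [ 0.005 -0.008 -1.   ] opening -0.00034393158342932445
```

Emit:
jog_arm(steps=[[[0,0.2,0],[-0.4,0,0]],[[0,0.2,0],[-0.4,0,0]]])

```text
t: 12.7
tool_pos: [0.5494, -0.0819, 0.2552]
tool_rot: [-0.178, 3.131, -0.006]
contact_force: [2.3, -10.2, -4.3]
opening: -0.0004
```

```bash
python3 st.py
```

```text
t 12.7 case xy mm [-0.89500135 48.27928736] z 0.2552
F case [  1.1 -10.4] -4.3
tool y [-0.114  0.994 -0.004] z [ 0.005 -0.004 -1.   ] opening -0.0003707242533420631
```

Emit:
jog_arm(steps=[[[0,0.2,0],[-0.4,0,0]],[[0,0.2,0],[-0.4,0,0]]])

```text
t: 12.9
tool_pos: [0.5492, -0.0807, 0.2552]
tool_rot: [-0.178, 3.131, 0.001]
contact_force: [2.4, -9.6, -4.8]
opening: -0.0002
```

```bash
python3 st.py
```

```text
t 12.9 case xy mm [-1.00587155 49.47815182] z 0.2552
F case [ 1.3 -9.8] -4.8
tool y [-0.113  0.994  0.   ] z [ 0.006  0.001 -1.   ] opening -0.0001941104368978701
```

Emit:
jog_arm(steps=[[[0,0.2,0],[-0.3,0.1,0]],[[0,0.2,0],[-0.3,0.1,0]]])

```text
t: 13.1
tool_pos: [0.5491, -0.0792, 0.2551]
tool_rot: [-0.177, 3.132, 0.004]
contact_force: [3.4, -8.5, -5.2]
opening: 0.0003
```

```bash
python3 st.py
```

```text
t 13.1 case xy mm [-0.86693278 50.96235668] z 0.2551
F case [ 2.5 -8.8] -5.2
tool y [-0.113  0.994  0.002] z [ 0.004  0.003 -1.   ] opening 0.0002772729837567032
```

Emit:
jog_arm(steps=[[[0,0.15,0],[-0.25,0.1,0]],[[0,0.15,0],[-0.25,0.1,0]]])

```text
t: 13.3
tool_pos: [0.5492, -0.0785, 0.2551]
tool_rot: [-0.176, 3.134, 0.005]
contact_force: [3.6, -8.7, -4.5]
opening: 0.0
```

```bash
python3 st.py
```

```text
t 13.3 case xy mm [-0.67889535 51.70279156] z 0.2551
F case [ 2.6 -9. ] -4.5
tool y [-0.112  0.994  0.003] z [ 0.003  0.004 -1.   ] opening 8.028218119359737e-06
```

Emit:
jog_arm(steps=[[[0,0.2,0],[-0.3,0.1,0]],[[0,0.2,0],[-0.3,0.1,0]]])

```text
t: 13.5
tool_pos: [0.5492, -0.0765, 0.2551]
tool_rot: [-0.176, 3.135, 0.011]
contact_force: [3.0, -8.0, -4.8]
opening: -0.0001
```

```bash
python3 st.py
```

```text
t 13.5 case xy mm [-0.46915863 53.69286604] z 0.2551
F case [ 2.1 -8.3] -4.8
tool y [-0.112  0.994  0.007] z [ 0.001  0.007 -1.   ] opening -6.802801046920166e-05
```

Emit:
jog_arm(steps=[[[0,0.15,0],[-0.25,0,0]],[[0,0.15,0],[-0.25,0,0]]])

```text
t: 13.7
tool_pos: [0.5491, -0.0752, 0.255]
tool_rot: [-0.175, 3.135, 0.015]
contact_force: [2.3, -10.6, -3.2]
opening: -0.0002
```

```bash
python3 st.py
python3 - <<'E'
from h import *
im,ci=snap('wrist','w8.png')
im,ci=snap('top','t8.png')
im=cv2.imread('pics/t8.png'); cv2.imwrite('pics/t8c.png',cv2.resize(im[155:260,240:393],None,fx=5,fy=5,interpolation=cv2.INTER_CUBIC))
E
```

```text
t 13.7 case xy mm [-0.48840553 54.97446139] z 0.255
F case [  1.1 -10.8] -3.2
tool y [-0.112  0.994  0.009] z [ 0.001  0.01  -1.   ] opening -0.0001858594908351434
```

View pics/w8.png

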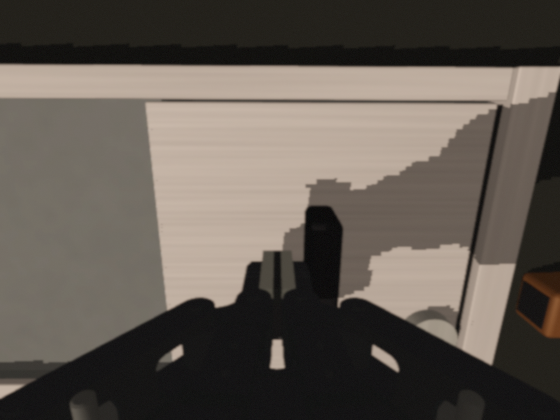

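View pics/t8c.png

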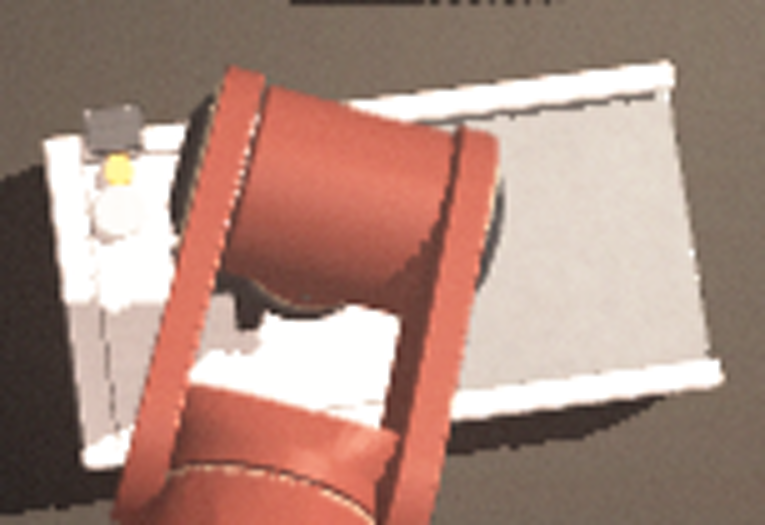

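The hatch is nearly at the frame; only a thin dark line remains at wrist (487,200). I'll continue until the tip stalls.

Emit:
jog_arm(steps=[[[0,0.15,0],[0,0,0]],[[0,0.15,0],[0,0,0]]])

```text
t: 14.0
tool_pos: [0.5489, -0.0742, 0.2551]
tool_rot: [-0.175, 3.134, 0.004]
contact_force: [2.0, -8.5, -3.0]
opening: -0.0001
```

```bash
cat >> st.py <<'E'
print('TIP y %.2f'%(incase(ob['tool_pos']+Rm[:,2]*.165)[0][1]*1e3))
E
python3 st.py
```

```text
t 14.0 case xy mm [-0.58808889 55.9805147 ] z 0.2551
F case [ 1.1 -8.7] -3.0
tool y [-0.111  0.994  0.003] z [ 0.003  0.003 -1.   ] opening -9.255038461608652e-05
TIP y 56.42
```

Emit:
jog_arm(steps=[[[0,0.15,0],[0,0,0]],[[0,0.15,0],[0,0,0]]])

```text
t: 14.2
tool_pos: [0.5487, -0.0731, 0.2552]
tool_rot: [-0.175, 3.133, -0.006]
contact_force: [1.5, -8.0, -2.4]
opening: -0.0001
```

```bash
python3 st.py
```

```text
t 14.2 case xy mm [-0.63575625 57.09835056] z 0.2552
F case [ 0.6 -8.1] -2.4
tool y [-0.111  0.994 -0.004] z [ 0.004 -0.004 -1.   ] opening -8.052016201259282e-05
TIP y 56.40
```

The tip has stalled at y≈56.4. That agrees with the catch onset (q≈13) at 43.5, so the hatch is at the frame. I'll raise the push gradually.

Emit:
jog_arm(steps=[[[0,0.2,0],[-0.4,0,0]],[[0,0.2,0],[-0.4,0,0]]])

```text
t: 14.4
tool_pos: [0.5485, -0.0728, 0.2552]
tool_rot: [-0.176, 3.132, -0.007]
contact_force: [3.3, -15.1, -5.6]
opening: -0.0002
```

```bash
python3 st.py
```

```text
t 14.4 case xy mm [-0.76687702 57.35815174] z 0.2552
F case [  1.6 -15.3] -5.6
tool y [-0.112  0.994 -0.005] z [ 0.005 -0.004 -1.   ] opening -0.00022064589129819955
TIP y 56.57
```

Emit:
jog_arm(steps=[[[0,0.25,0],[-0.45,0,0]],[[0,0.25,0],[-0.45,0,0]]])

```text
t: 14.6
tool_pos: [0.5484, -0.0727, 0.2553]
tool_rot: [-0.176, 3.131, -0.009]
contact_force: [3.3, -16.0, -6.3]
opening: -0.0001
```

```bash
python3 st.py
```

```text
t 14.6 case xy mm [-0.9293154  57.56529698] z 0.2553
F case [  1.6 -16.3] -6.3
tool y [-0.112  0.994 -0.006] z [ 0.006 -0.006 -1.   ] opening -0.00010545428639966363
TIP y 56.55
```

Stable at 15–16 N with the tip fixed. I'll hold for over a second.

Emit:
jog_arm(steps=[[[0,0.2,0],[-0.4,0.1,0]],[[0,0.2,0],[-0.4,0.1,0]],[[0,0.2,0],[-0.4,0.1,0]],[[0,0.2,0],[-0.4,0.1,0]]])

```text
t: 15.0
tool_pos: [0.5486, -0.0728, 0.2553]
tool_rot: [-0.175, 3.133, -0.008]
contact_force: [3.6, -13.2, -6.1]
opening: -0.0003
```

```bash
python3 st.py
```

```text
t 15.0 case xy mm [-0.67186323 57.4343803 ] z 0.2553
F case [  2.2 -13.5] -6.1
tool y [-0.111  0.994 -0.006] z [ 0.004 -0.005 -1.   ] opening -0.00031542059188528006
TIP y 56.51
```

Emit:
jog_arm(steps=[[[0,0.2,0],[-0.4,0.1,0]],[[0,0.2,0],[-0.4,0.1,0]],[[0,0.2,0],[-0.4,0.1,0]],[[0,0.2,0],[-0.4,0.1,0]],[[0,0.2,0],[-0.4,0.1,0]],[[0,0.2,0],[-0.4,0.1,0]],[[0,0.2,0],[-0.4,0.1,0]]])

```text
t: 15.7
tool_pos: [0.5492, -0.0728, 0.2552]
tool_rot: [-0.174, 3.137, -0.008]
contact_force: [3.7, -14.0, -6.7]
opening: -0.0004
```

```bash
python3 st.py
```

```text
t 15.7 case xy mm [-0.12737789 57.3331078 ] z 0.2552
F case [  2.1 -14.4] -6.7
tool y [-0.11   0.994 -0.005] z [ 0.    -0.005 -1.   ] opening -0.0004346170779839045
TIP y 56.53
```

Emit:
jog_arm(steps=[[[0,0.25,0],[-0.45,0,0]],[[0,0.25,0],[-0.45,0,0]],[[0,0.25,0],[-0.45,0,0]],[[0,0.25,0],[-0.45,0,0]],[[0,0.25,0],[-0.45,0,0]],[[0,0.25,0],[-0.45,0,0]]])

```text
t: 16.3
tool_pos: [0.5487, -0.0724, 0.2553]
tool_rot: [-0.173, 3.133, -0.012]
contact_force: [2.9, -15.1, -4.8]
opening: 0.0001
```

```bash
python3 st.py
```

```text
t 16.3 case xy mm [-0.60877692 57.79460072] z 0.2553
F case [  1.3 -15.3] -4.8
tool y [-0.11   0.994 -0.008] z [ 0.004 -0.007 -1.   ] opening 0.00014798391010876596
TIP y 56.55
```

Emit:
jog_arm(steps=[[[0,0,0],[0,0,0]],[[0,-0.3,0],[0,0,0]],[[0,-1,0],[0,0,0]],[[0,-2,0],[0,0,0]],[[0,0,-3],[0,0,0]],[[0,0,-4],[0,0,0]],[[0,-4,-3],[0,0,0]],[[0,0,0],[0,0,0]]])

```text
t: 17.1
tool_pos: [0.556, -0.1467, 0.357]
tool_rot: [0.177, -3.132, -0.002]
contact_force: [0.2, -0.9, 0.2]
opening: -0.0001
```

Emit:
jog_arm(steps=[[[4,0,-2],[0,0,0]],[[4,0,-2],[0,0,0]],[[4,0,0],[0,0,0]],[[0,-4,0],[0,0,0]],[[0,-4,0],[0,0,0]],[[0,-4,0],[0,0,0]],[[0,-4,0],[0,0,0]],[[0,0,0],[0,0,0]]])

```text
t: 17.9
tool_pos: [0.4484, -0.321, 0.3905]
tool_rot: [0.183, -3.126, -0.023]
contact_force: [0.3, 0.5, -0.4]
opening: -0.0001
```

```bash
python3 st.py
python3 - <<'E'
from h import *
im,ci=snap('top','t9.png')
im=cv2.imread('pics/t9.png'); cv2.imwrite('pics/t9c.png',cv2.resize(im[155:260,240:393],None,fx=5,fy=5,interpolation=cv2.INTER_CUBIC))
E
```

```text
t 17.9 case xy mm [-127.03158353 -178.56393033] z 0.3905
F case [0.4 0.5] -0.4
tool y [-0.117  0.993  0.015] z [-0.011  0.014 -1.   ] opening -7.434844768346558e-05
TIP y -176.04
```

View pics/t9.png

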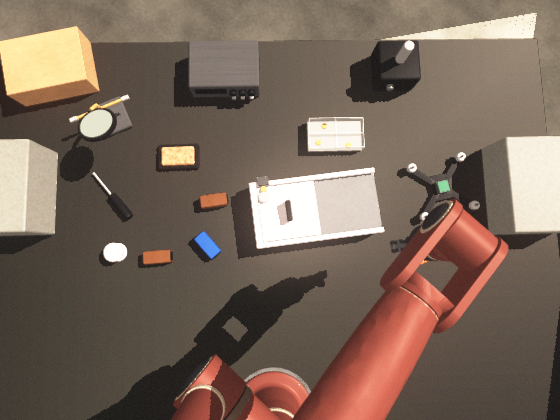

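View pics/t9c.png

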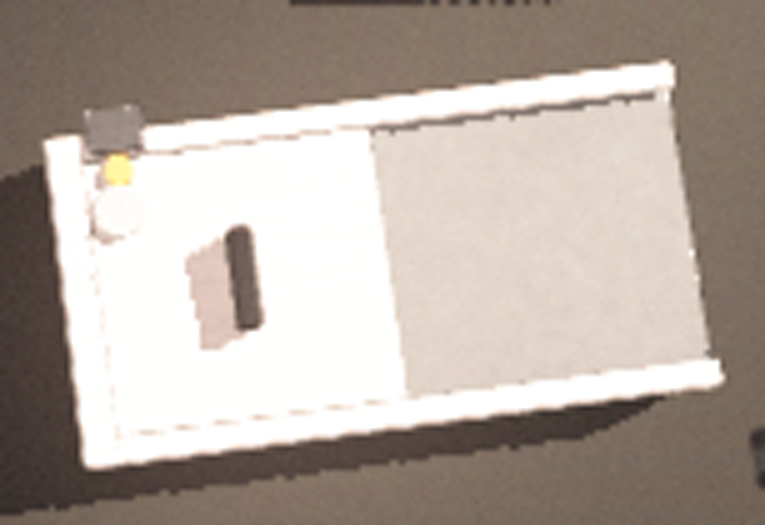

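The hatch looks shut, but the tooth at (118,212) appears beside the nose at (118,172). I'll measure before trusting it.

```bash
python3 - <<'E' | tail -9
from m import *
print('trail',incase(ray(ci,[c2((372,130)),c2((406,397))],.069))*1e3)
print('trail0',incase(ray(ci,[c2((612,98)),c2((648,363))],.069))*1e3)
print('rib',incase(ray(ci,[c2((228,230)),c2((248,226)),c2((262,325)),c2((240,332))],.099)).mean(0)*1e3)
print('tooth,nose',incase(ray(ci,[c2((118,213)),c2((118,171))],.078))*1e3)
print('tooth0',incase(ray(ci,[c2((362,182))],.078))*1e3)
E
```

```text
origin [ 0.55547244 -0.12978356]
trail [[ 74.48947883  -4.772514  ]
 [-74.31643135  -2.22139852]]
trail0 [[  75.30993622 -140.41645788]
 [ -73.297569   -137.06226909]]
rib [-1.04915759 78.49044843]
tooth,nose [[ 45.27445594 140.86640627]
 [ 68.27314613 137.9105859 ]]
tooth0 [[45.1138713   6.02767618]]
```

All measurements agree with shut, to within about 1.5 mm: trailing edge −3.5 (nominal −3), rib 78.5 (nominal 77), tooth past the nose. It also didn't move under 16 N, which is more than the catch needs. Handing in.

```bash
python3 -c "
from station import ctrl
print(ctrl.get_obs()['contact_force'],ctrl.finish_job())"
```

```text
the job is handed in; nothing more can be done
[-0.01313951 -0.34046397 -0.75441889] None
```

I stowed the small grey pack flat in the bay beside the larger one, then slid the hatch over its catch to the frame. I pressed it there at about 13.5–16 N for nearly 2 s, backed the arm off clear, and handed the job in at about 18 s of robot time. The hand-in reported no verdict.

- **Pack:** a wrist picture after release showed it lying flat and clear of the stored pack. The shut hatch hid it at the end, so I did not see it again.
- **Hatch shut:** the fingertip moved less than 0.2 mm as the push rose from 8 to 16 N. That is more than the 7–11 N the catch needs, so the hatch was against the frame.
- **Hatch position:** in the last top picture the trailing edge was at case y −3.5 mm (nominal −3) and the rib at 78.5 mm (nominal 77). These disagree by about 2 mm, which is within the camera's accuracy. The tooth was about 3 mm past the catch nose. The pictures alone can't confirm the 1.5 mm limit; the force check supports it.
- **Bystanders:** they looked unmoved in that picture by eye, but I did not measure them. The arm partly hid the cutter and the drone frame.
- **Off plan:** the wrist tilted about 1° in the catch and the hatch stalled about 8 mm short, so I finished the push with small counter-turns.

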